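# Show the tart's underside to the bake-check camera

## Task

At the club's serving table a slotted turner is lying on one of the three tart slices: lift the turner off and lay it down flat on the wooden board, letting go of it. Then pick up the slice that was under the turner and hold it in the air in front of the little stand camera, its centre 15 cm straight out from the lens, with its underside squarely facing the lens, and finish while still holding it there, still. Leave the other two slices, the jam jar and the small dish where they are.

Things in the scene. Friction and masses are not known exactly. Their poses are not given: they have to be found in the camera images.
- slice_center (a point): The wanted tart slice, under the turner's blade at the start; any of the three in the row. Rigid crisp-baked bar 100 mm long (x), 45 wide (y), 20 high, about 85 g, flat on the tray floor 5 mm above the table, at least 24 mm free along both long sides. The point is its centre, 10 mm above the underside; z points out of its apple top, the underside looks along -z.
- turner_grip (a point): Slotted turner, 300 mm long, rigid, flat underside, about 140 g. Point: grasp on its black handle, half-way up, 30 mm behind the handle's front end; x points to the blade, z up. Handle 150 mm long, 22 wide, 16 high. Centre of mass 42 mm ahead (+x) of the point. At the start it lies level; here the handle stands free in the air outside the tray, underside 25 mm above the table.
- turner_blade (a point): Centre of the turner's slotted steel blade, on its underside; 135 mm ahead of the grasp point. Blade 90 mm long, 70 wide, 3 thick, joined to the handle by a shank 60 mm long, 10 wide, 6 high. At the start the blade lies on the wanted slice and the handle across the tray's near rim.
- tray: White open tray, fixed, 200 mm (x) by 270 (y), walls 24 mm high and 5 thick, floor 5 thick. Origin: centre of its underside on the table. Slices lie in a row along its y, 78 mm apart, each with its length along x, centred 20 mm to the +x side of the tray's middle. It stands left or right on the table, the board on the other side.
- board: Plain wooden board lying on the table, fixed, 290 mm (x) by 160 mm (y), 15 mm thick, empty. Origin: centre of its underside on the table; z up.
- camera: Little grey cylindrical camera, 44 mm across, on a black round foot 90 mm across, fixed, about 80 mm high, in the middle of the far part of the table. Origin: centre of the foot's underside. It looks up and back towards the robot: along its own -x, raised 60 degrees above the level.
- lens_center (a point): Centre of the camera's lens face, about 73 mm above the table. Its z axis is the line of sight, pointing out of the lens (30 degrees from vertical, leaning to the camera's own -x).
- view_point (a point): Point in the air 150 mm straight out from the lens along the line of sight, about 203 mm above the table, where the slice's centre is wanted. z points away from the lens: with the underside squarely to the lens, the slice's z lies along this z. How the slice is turned about this line does not matter.
- slice_b: One of the two other tart slices (100 x 45 x 20 mm), to be left alone. Origin: centre of its underside.
- slice_c: The other of the two other tart slices (100 x 45 x 20 mm), to be left alone. Origin: centre of its underside.
- jam_jar: Jam jar with lid, 58 mm across, 68 mm high, standing on the table's middle line nearest the robot; leave alone. Origin: centre of its underside.
- dish: Small white dish, 70 mm across, 35 mm high, standing between the jam jar and the camera; leave alone. Origin: centre of its underside.

How it is judged:
On the way:
1. the turner lies flat on the wooden board, released and at rest, while the slice is still in the tray (contact force between turner and board above 0.3 N and contact force between turner and the fingers below 0.1 N and angle between turner_grip's own z axis and vertical below 0.15 rad and linear speed of turner below 0.03 m/s and height (world z) of slice_center below 0.03 m), for 0.2 s.
At the end, for the whole second after the job is handed in: The wanted slice is held still by the fingers alone, its centre within 30 mm of the point 150 mm out from the lens, its underside facing the lens within 15 degrees; the turner lies flat (within 8 degrees) on the board, let go; the other slices, the jam jar and the dish are where they were (distance between slice_center and view_point below 0.03 m and angle between the z axis of slice_center and the z axis of view_point, either way round below 0.26 rad and z of lens_center in the frame of slice_center below -0.08 m and contact force between slice and the fingers above 0.5 N and contact force between slice and camera below 0.1 N and contact force between slice and turner below 0.1 N and linear speed of slice below 0.03 m/s and contact force between turner and board above 0.3 N and contact force between turner and the arm below 0.1 N and angle between turner_grip's own z axis and vertical below 0.15 rad); the arm keeps its last pose, push and grip.
It fails at once if another slice moved by more than 30 mm (distance of any of slice_b, slice_c from where it was at the start of the episode above 0.03 m).
It fails at once if the jam jar or the dish moved by more than 30 mm (distance of any of jam_jar, dish from where it was at the start of the episode above 0.03 m).
It also fails if it takes over 58 s, if anything falls off the work surface, if the arm or the gripper's body presses on something with over 40 N, if the wrist force passes 120 N, or if a joint passes its speed limit or range.

## Robot

A 7-joint arm with a two-finger parallel gripper is mounted at the origin on the work surface. World frame = base frame: x ahead of the robot, y to its left, z up, the work surface at z = 0. Lengths are in m, angles in rad, forces in N, time in s.
With the tool pointing down it reaches from about 0.4 to 0.925 m from the base axis. Payload 4.1 kg.
Tool frame: the origin (TCP) lies at the very end of the fingers, on their centre line; the grasp point (between the pads) lies 19 mm behind it; z points along the fingers, y is the line along which they close (so a half turn about z gives the same grasp; the last joint's range is limited). The gripper opens to 85 mm and grips with 20 to 120 N. Pads are 22 mm wide; open, the fingers measure 114 mm over their backs; the gripper's body (76 mm by 85 mm) begins 54 mm behind the grasp point. The pads swing forward as they close: fully open they stand 13 mm farther back than shut.
Start: joints at [-1.216, 0.398, 0.045, 1.537, -0.019, 1.207, -0.051], TCP at [0.285, 0.584, 0.209] pointing down, gripper open.
Joint ranges: [-2.82, 2.82], [-0.49, 2.23], [-1.37, 1.46], [0, 2.46], [-1.36, 4.5], [0.23, 2], [-2.94, 2.94]. Speed limits (rad/s): [2.57, 2.57, 3.14, 3.14, 3.14, 3.14, 3.14].

## Interface

Orientations are given as a unit quaternion [w, x, y, z].
In Python, from station import r gives the robot as it stands. The module is installed in compiled form; this text tells all that it offers.
- The arm moves only by the tool jog_arm, never from a script. Its argument "moves" is a list of rows, each an object with "translation": the shift along the world's x, y, z in m, a list of three; "turn": the turn about the world's z in degrees. A call has 1 to 12 rows; each row shifts and turns the commanded pose from where the row before left it; what a row does not reach is not made up. A row lasts 1/8 s, in which the tool goes at most 62.5 mm and 10.7 degrees, less where a joint would pass 70% of its speed; a pose out of reach is approached as far as the arm can. A call with a gripper value outside its range is refused whole. "fingers" is the finger opening in m, from 0 to 0.0854, set as the call begins (left out, the last holds). The fingers move at their own pace and stop on an object; "grip_force" is the grip in N (left out, the last holds). Time passes only in rows, so rows that do not move let the fingers close. It gives the time, the measured TCP pose, the force, the opening and the grip force at its end, in the units of the state.
- r.read_state(): the state, without advancing time (a new reading comes with each control period).
- r.get_image(name): name is "side" or "top"; returns the picture (384x512x3 uint8, red, green, blue); there is no depth.
- r.get_calibration(name): a dict with "camera_matrix" (3x3 intrinsics, pixels), "D" ([k1, k2, p1, p2, k3] as OpenCV has them; the pictures are not rectified), "rvec" (rotation vector, rad) and "tvec" (3), from world to camera coordinates, as OpenCV has them. Camera axes: x right, y down, z forward; pixel columns grow to the right and rows downward; lengths in m; the calibration is good to about 2 mm. A picture is of the moment at which its call begins. get_calibration takes no time and is no camera call.
- r.hand_in(): hands the job in; it is judged then, once.
The state is a dict: "time_s": time; "joint_pos": joint angles; "joint_vel": joint speeds; "effort": joint torques, N m; "position": TCP position; "tcp_rot": TCP orientation; "force": force on the tool from outside, world axes, zero at the start; "torque": the same for the moment, N m; "width": opening from 0.0 (shut) to 1.0 (fully open); "grasp_force": force on a finger pad.
Only numpy, scipy, OpenCV 4.12 (cv2) and the standard library are available. Lean on these libraries where they do the work, as an engineer would, in place of code of your own. Each camera call takes 0.05 s, during which the arm holds its last target. There are 200 camera calls.

## Working session

There is one attempt and no reset: what is moved stays moved. The work goes in short steps, Python scripts to look and compute and a tool call to move; the robot and the scene stay as the last step left them, time stands still between calls to the robot, and variables do not carry over. Pictures are saved under pics/ and viewed, at most 10 in all, crops included, and the job is handed in when it is done.

Besides the shell and the picture viewer there is one more tool, called after "Call:" in YAML: its name, and indented under it one key for each argument. jog_arm: Moves the arm, as the interface text tells. Its arguments: {"type":"object","properties":{"moves":{"type":"array","items":{"type":"object","properties":{"translation":{"type":"array","items":{"type":"number"}},"turn":{"type":"number"}}}},"fingers":{"type":"number"},"grip_force":{"type":"number"}},"required":["moves"]}

```bash
mkdir -p pics; python3 - <<'E'
from station import r
import cv2,numpy as np
for n in("top","side"):
    cv2.imwrite(f"pics/{n}0.png",cv2.resize(r.get_image(n)[:,:,::-1],(800,600),interpolation=cv2.INTER_CUBIC))
    c=r.get_calibration(n);R=cv2.Rodrigues(np.array(c["rvec"]))[0]
    print(n,np.round(c["camera_matrix"],1).tolist(),np.round(c["D"],3),"campos",np.round(-R.T@np.array(c["tvec"]).ravel(),3))
s=r.read_state();print(s["position"],s["tcp_rot"],s["width"],s["time_s"])
E
```

```text
top [[400.1, 0.0, 261.1], [0.0, 400.1, 201.1], [0.0, 0.0, 1.0]] [-0.069  0.     0.     0.     0.   ] campos [ 0.405 -0.023  1.026]
side [[452.6, 0.0, 253.1], [0.0, 452.6, 193.1], [0.0, 0.0, 1.0]] [-0.064  0.     0.     0.     0.   ] campos [ 0.132 -0.998  0.735]
[0.28466344 0.58368423 0.20755896] [-1.50862371e-04  2.24908421e-01  9.74379515e-01 -8.60033225e-04] 0.9966262201078332 0.1
```

View pics/top0.png

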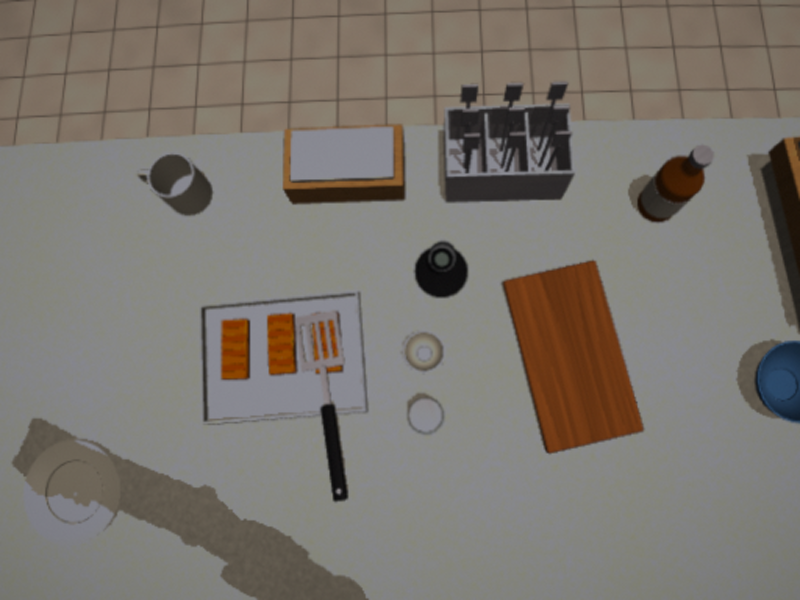

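View pics/side0.png

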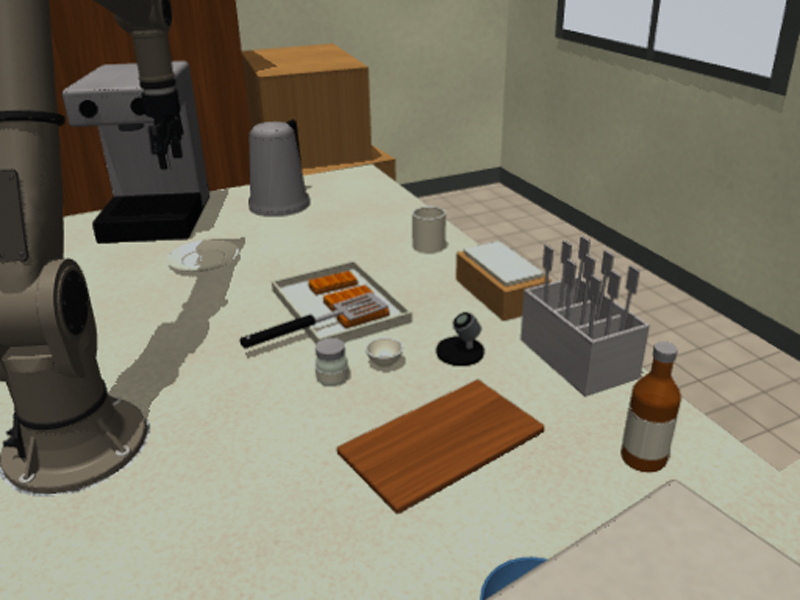

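The top view shows, in 800x600 pixels, the tray at left (corners 203,307; 359,294; 366,411; 205,423). The turner runs from blade (321,343) to handle end (341,499), lying on the rightmost slice (~328,342). The board is at right (503,283; 596,261; 642,431; 549,452), the camera foot at (441,271), and the dish and jar at (423,351) and (426,414). The side view agrees, with the camera foot at (460,351) and the lens near (463,320).

```bash
cat > h.py <<'E'
from station import r
import cv2,numpy as np
def ray(n,p,scale=1.5625):
    c=r.get_calibration(n);R=cv2.Rodrigues(np.array(c["rvec"]))[0];t=np.array(c["tvec"]).ravel()
    q=(np.array(p,float)+.5)/scale-.5
    u=cv2.undistortPoints(q.reshape(1,1,2),np.array(c["camera_matrix"]),np.array(c["D"])).ravel()
    return -R.T@t,R.T@np.array([u[0],u[1],1])
def at(n,p,z,scale=1.5625):
    o,d=ray(n,p,scale);return o+d*(z-o[2])/d[2]
def proj(n,P):
    c=r.get_calibration(n)
    return cv2.projectPoints(np.array(P,float).reshape(-1,3),np.array(c["rvec"]),np.array(c["tvec"]),np.array(c["camera_matrix"]),np.array(c["D"]))[0].reshape(-1,2)
E
python3 - <<'E'
from h import *
np.set_printoptions(precision=4,suppress=True)
def quad(name,P,z):
    Q=np.array([at("top",p,z)[:2] for p in P]);print(name,Q.tolist() and Q.round(3).tolist(),"c",Q.mean(0),"edges",np.linalg.norm(np.roll(Q,-1,0)-Q,axis=1))
    e=(Q[0]+Q[1]-Q[2]-Q[3]);print("  yaw x",np.degrees(np.arctan2(e[1],e[0])))
quad("tray",[(203,307),(359,294),(366,411),(205,423)],.024)
quad("board",[(503,283),(596,261),(642,431),(549,452)],.015)
a=at("top",(340,499),.041);b=at("top",(327,406),.041);print("handle",a,b,np.linalg.norm(a-b),"yaw",np.degrees(np.arctan2(*(b-a)[1::-1])))
quad("sB",[(222,319),(249,319),(248,379),(222,379)],.025)
quad("sC",[(268,315),(294,313),(294,374),(268,376)],.025)
print("foot top",at("top",(441,271),.008),"side",at("side",(460,351),.008))
print("lens ",at("top",(442,258),.073),"side",at("side",(463,320),.073))
print("dish",at("top",(423,351),.035),"jar",at("top",(426,414),.068))
img=r.get_image("top")[:,:,::-1]
cv2.imwrite("pics/crop.png",cv2.resize(img[150:330,120:320],(800,720))[:600])
img=cv2.hconcat([cv2.resize(img[140:200,255:315],(400,400),interpolation=cv2.INTER_CUBIC),cv2.resize(r.get_image("side")[190:240,270:320,::-1],(400,400),interpolation=cv2.INTER_CUBIC)])
cv2.imwrite("pics/cam.png",img)
E
```

```text
tray [[0.62, 0.359], [0.635, 0.096], [0.444, 0.085], [0.428, 0.347]] c [0.5317 0.2217] edges [0.2631 0.1917 0.2623 0.1921]
  yaw x 3.337270333798932
board [[0.65, -0.142], [0.683, -0.299], [0.403, -0.352], [0.374, -0.203]] c [ 0.5276 -0.2491] edges [0.1601 0.2853 0.1521 0.2821]
  yaw x 11.573393686904865
handle [0.3094 0.1243 0.041 ] [0.4519 0.145  0.041 ] 0.14398401781044318 yaw 8.271039046650102
sB [[0.599, 0.325], [0.597, 0.279], [0.498, 0.278], [0.499, 0.321]] c [0.5482 0.3006] edges [0.0458 0.0993 0.0433 0.0997]
  yaw x 1.492255764116878
sC [[0.603, 0.247], [0.606, 0.204], [0.505, 0.202], [0.502, 0.245]] c [0.5541 0.2243] edges [0.0436 0.1007 0.0428 0.1009]
  yaw x 1.2011332039873255
foot top [ 0.6748 -0.0404  0.008 ] side [ 0.6738 -0.0435  0.008 ]
lens  [ 0.6787 -0.0415  0.073 ] side [ 0.6789 -0.0424  0.073 ]
dish [ 0.5367 -0.0078  0.035 ] jar [ 0.4359 -0.0109  0.068 ]
```

View pics/cam.png

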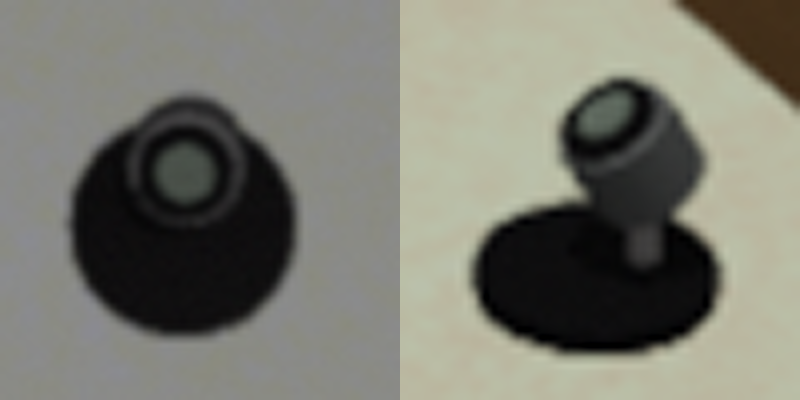

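View pics/crop.png

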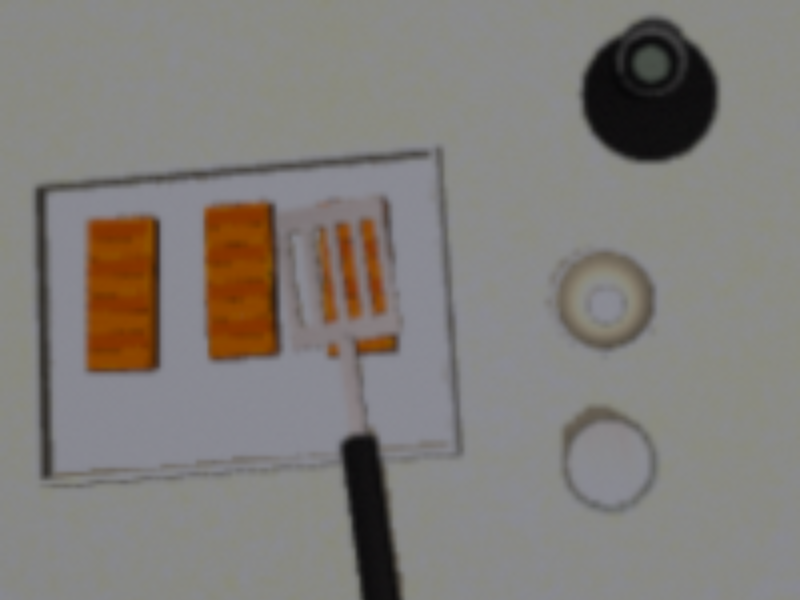

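The crops show the lens at (185,173) in the left panel and (605,112) in the right. The turner covers the right-hand slice, and the handle crosses the near rim. I'll move above the handle now.

Call:
jog_arm:
  moves:
    - {"translation": [0.012, -0.0404, -0.008], "turn": 3.1}
    - {"translation": [0.012, -0.0404, -0.008], "turn": 3.1}
    - {"translation": [0.012, -0.0404, -0.008], "turn": 3.1}
    - {"translation": [0.012, -0.0404, -0.008], "turn": 3.1}
    - {"translation": [0.012, -0.0404, -0.008], "turn": 3.1}
    - {"translation": [0.012, -0.0404, -0.008], "turn": 3.1}
    - {"translation": [0.012, -0.0404, -0.008], "turn": 3.1}
    - {"translation": [0.012, -0.0404, -0.008], "turn": 3.1}
    - {"translation": [0.012, -0.0404, -0.008], "turn": 3.1}
    - {"translation": [0.012, -0.0404, -0.008], "turn": 3.1}
    - {"translation": [0.012, -0.0404, -0.008], "turn": 3.1}
    - {"translation": [0, 0, 0], "turn": 0}
  fingers: 0.05
  grip_force: 60

```text
time_s: 1.7
position: [0.417, 0.1362, 0.12]
tcp_rot: [-0.001, -0.067, 0.998, -0.001]
force: [0.4, 0.4, -0.9]
width: 0.586
grasp_force: 0.0
```

```bash
python3 - <<'E'
from h import *
np.set_printoptions(precision=4,suppress=True)
# lens triangulation
o1,d1=ray("top",(282.3,165.5),1);o2,d2=ray("side",(295.2,203.6),1)
A=np.stack([d1,-d2],1);s=np.linalg.lstsq(A,o2-o1,rcond=None)[0]
print("lens",o1+s[0]*d1,o2+s[1]*d2)
L=at("top",(282.3,165.5),.073,1);print(L)
for yaw in(-20,-10,0,10,20):
    a=np.radians(yaw);z=np.array([-.5*np.cos(a),-.5*np.sin(a),.866])
    print(yaw,[((p-np.array(c))*k).round(0).tolist() for p,c,k in ((proj("top",[L-.05*z])[0]+.5,(255,140),6.667),(proj("side",[L-.05*z])[0]+.5,(270,190),8))])
E
```

```text
lens [ 0.6765 -0.0404  0.0759] [ 0.6768 -0.0405  0.0759]
[ 0.6773 -0.0405  0.073 ]
-20 [[205.0, 145.0], [273.0, 219.0]]
-10 [[194.0, 143.0], [269.0, 212.0]]
0 [[182.0, 142.0], [264.0, 206.0]]
10 [[171.0, 143.0], [258.0, 201.0]]
20 [[160.0, 146.0], [249.0, 196.0]]
```

Call:
jog_arm:
  moves:
    - {"translation": [-0.001, 0.0035, -0.025]}
    - {"translation": [0, 0, -0.025]}
    - {"translation": [0, 0, -0.025]}
    - {"translation": [0, 0, -0.015]}
    - {"translation": [0, 0, -0.012]}
    - {"translation": [0, 0, 0]}

```text
invalid input at $.moves[0]: expected keys translation, turn
```

Call:
jog_arm:
  moves:
    - {"translation": [0, 0, 0]}
    - {"translation": [0, 0, 0]}
    - {"translation": [0, 0, 0]}
    - {"translation": [0, 0, 0]}
  fingers: 0.0
  grip_force: 100

```text
invalid input at $.moves[0]: expected keys translation, turn
```

Call:
jog_arm:
  moves:
    - {"translation": [0, 0, 0.01]}
    - {"translation": [0, 0, 0.02]}
    - {"translation": [0, 0, 0.03]}
    - {"translation": [0, 0, 0.03]}
    - {"translation": [0, 0, 0.03]}
    - {"translation": [0, 0, 0]}

```text
invalid input at $.moves[0]: expected keys translation, turn
```

```bash
python3 - <<'E'
from h import *
a=r.get_image("top")[130:340,110:320,::-1];b=r.get_image("side")[150:260,120:290,::-1]
cv2.imwrite("pics/lift.png",cv2.hconcat([cv2.resize(a,(400,400)),cv2.resize(b,(400,400))]))
E
```

```text
(no output)
```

View pics/lift.png

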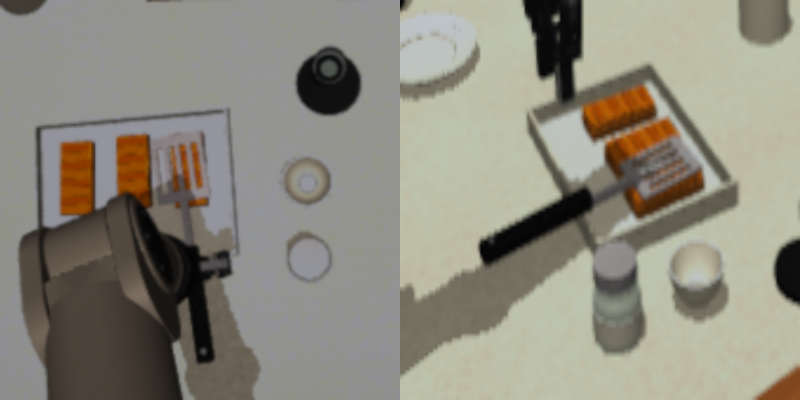

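The moves were refused because every row needs a "turn", so nothing has moved. The picture shows the gripper above the handle at left panel (195,265). I'll repeat the moves with "turn" added.

Call:
jog_arm:
  moves:
    - {"translation": [-0.001, 0.0035, -0.025], "turn": 0}
    - {"translation": [0, 0, -0.025], "turn": 0}
    - {"translation": [0, 0, -0.025], "turn": 0}
    - {"translation": [0, 0, -0.015], "turn": 0}
    - {"translation": [0, 0, -0.012], "turn": 0}
    - {"translation": [0, 0, 0], "turn": 0}

```text
time_s: 2.55
position: [0.4155, 0.1435, 0.0181]
tcp_rot: [-0.001, -0.071, 0.997, -0.0]
force: [-0.2, -0.0, -0.4]
width: 0.58
grasp_force: 0.0
```

Call:
jog_arm:
  moves:
    - {"translation": [0, 0, 0], "turn": 0}
    - {"translation": [0, 0, 0], "turn": 0}
    - {"translation": [0, 0, 0], "turn": 0}
    - {"translation": [0, 0, 0], "turn": 0}
  fingers: 0.0
  grip_force: 100

```text
time_s: 3.05
position: [0.4161, 0.1434, 0.0188]
tcp_rot: [0.0, -0.071, 0.998, 0.0]
force: [0.4, 0.3, -0.0]
width: -0.001
grasp_force: 0.0
```

```bash
python3 - <<'E'
from h import *
a=r.get_image("top")[150:350,160:260,::-1];b=r.get_image("side")[170:260,130:250,::-1]
cv2.imwrite("pics/miss.png",cv2.hconcat([cv2.resize(a,(300,600)),cv2.resize(b,(500,600))]))
print(proj("side",[[.4161,.1434,.0188]]),proj("top",[[.4161,.1434,.0188]]))
E
```

```text
[[189.11678644 211.53620323]] [[211.1538169  274.46691106]]
```

View pics/miss.png

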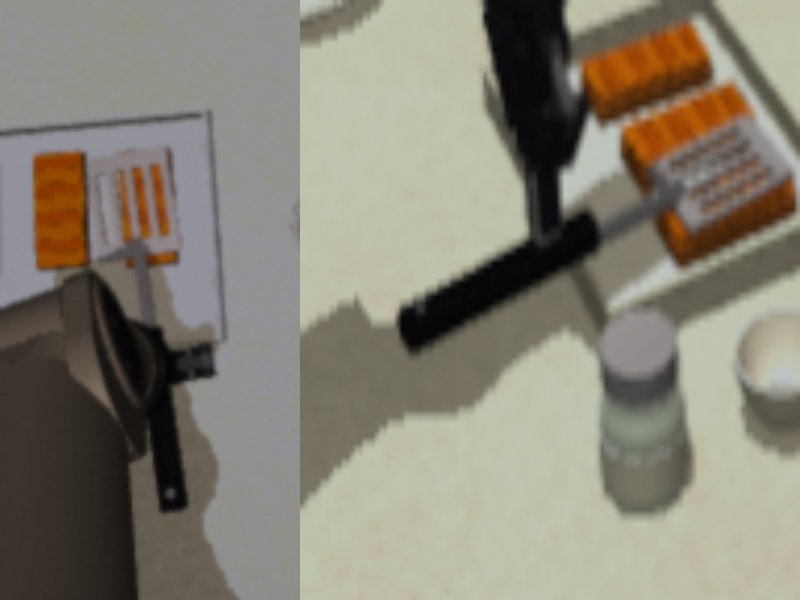

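```bash
python3 - <<'E'
from h import *
s=r.read_state();print(s["position"],s["width"],s["grasp_force"],s["time_s"])
def sc(P):return ((proj("side",P)+.5-[130,170])*[500/120,600/90]+[300,0]).round(0).tolist()
print("handle front/rear axis z.033",sc([[.455,.1455,.033],[.3065,.1238,.033]]))
print("TCP, +20,+40,+60",sc([[.4161,.1434,.0188+k] for k in(0,.02,.04,.06,.08)]))
f=cv2.resize(r.get_image("side")[195:225,175:205,::-1],(600,600),interpolation=cv2.INTER_CUBIC);f=np.clip(f.astype(float)*2.5,0,255).astype(np.uint8)
cv2.imwrite("pics/tip.png",f)
E
```

```text
[0.41600435 0.14338368 0.01865406] 0.0029045606205902567 0.0 3.15
handle front/rear axis z.033 [[597.0, 231.0], [403.0, 333.0]]
TCP, +20,+40,+60 [[548.0, 280.0], [546.0, 242.0], [543.0, 204.0], [541.0, 165.0], [538.0, 126.0]]
```

View pics/tip.png

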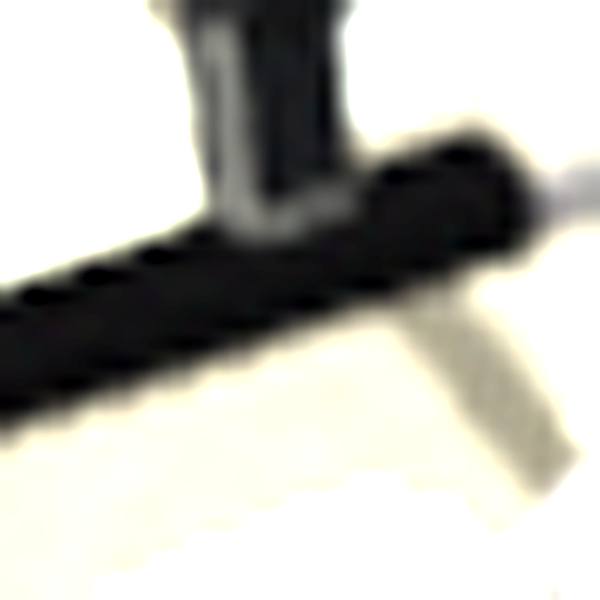

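```bash
python3 - <<'E'
from h import *
f=lambda P:((proj("side",P)+.5-[120,150])*[400/170,400/110]+[400,0]).round(0).tolist()
print("near finger z .12,.13,.14,.15",f([[.42,.115,z] for z in(.12,.13,.14,.15)]))
print("far finger",f([[.414,.165,z] for z in(.12,.13,.14,.15)]))
E
```

```text
near finger z .12,.13,.14,.15 [[566.0, 132.0], [565.0, 121.0], [565.0, 110.0], [564.0, 98.0]]
far finger [[550.0, 107.0], [549.0, 96.0], [548.0, 85.0], [547.0, 74.0]]
```

The pixel check puts the real fingertips about 25 mm above the reported TCP, so they closed above the handle. I'll open, go lower while watching the force, and close again.

Call:
jog_arm:
  moves:
    - {"translation": [0, -0.0035, 0.005], "turn": 0.5}
    - {"translation": [0, 0, 0], "turn": 0}
    - {"translation": [0, 0, 0], "turn": 0}
    - {"translation": [0, 0, 0], "turn": 0}
    - {"translation": [0, 0, -0.01], "turn": 0}
    - {"translation": [0, 0, -0.01], "turn": 0}
    - {"translation": [0, 0, -0.008], "turn": 0}
    - {"translation": [0, 0, 0], "turn": 0}
  fingers: 0.05

```text
time_s: 4.2
position: [0.4151, 0.1395, -0.0054]
tcp_rot: [-0.001, -0.075, 0.997, -0.0]
force: [0.5, 0.1, 1.0]
width: 0.586
grasp_force: 0.0
```

Call:
jog_arm:
  moves:
    - {"translation": [0, 0, 0], "turn": 0}
    - {"translation": [0, 0, 0], "turn": 0}
    - {"translation": [0, 0, 0], "turn": 0}
    - {"translation": [0, 0, 0], "turn": 0}
  fingers: 0.0
  grip_force: 100

```text
time_s: 4.7
position: [0.4162, 0.1401, -0.004]
tcp_rot: [0.0, -0.075, 0.997, 0.0]
force: [-1.3, 0.5, 6.2]
width: 0.236
grasp_force: 97.8
```

Call:
jog_arm:
  moves:
    - {"translation": [0, 0, 0.01], "turn": 0}
    - {"translation": [0, 0, 0.02], "turn": 0}
    - {"translation": [0, 0, 0.03], "turn": 0}
    - {"translation": [0, 0, 0.03], "turn": 0}
    - {"translation": [0, 0, 0.03], "turn": 0}
    - {"translation": [0, 0, 0], "turn": 0}

```text
time_s: 5.45
position: [0.4176, 0.1405, 0.1177]
tcp_rot: [0.002, -0.075, 0.997, 0.001]
force: [0.6, 0.1, -1.9]
width: 0.234
grasp_force: 97.7
```

```bash
python3 - <<'E'
from h import *
s=r.read_state();print(s["position"],s["width"],s["grasp_force"],s["time_s"])
a=r.get_image("top")[120:340,110:330,::-1];b=r.get_image("side")[110:260,110:300,::-1]
cv2.imwrite("pics/lift2.png",cv2.hconcat([cv2.resize(a,(360,500)),cv2.resize(b,(440,500))]))
E
```

```text
[0.41758792 0.14046402 0.1176792 ] 0.23388534051695803 97.7395749092102 5.45
```

View pics/lift2.png

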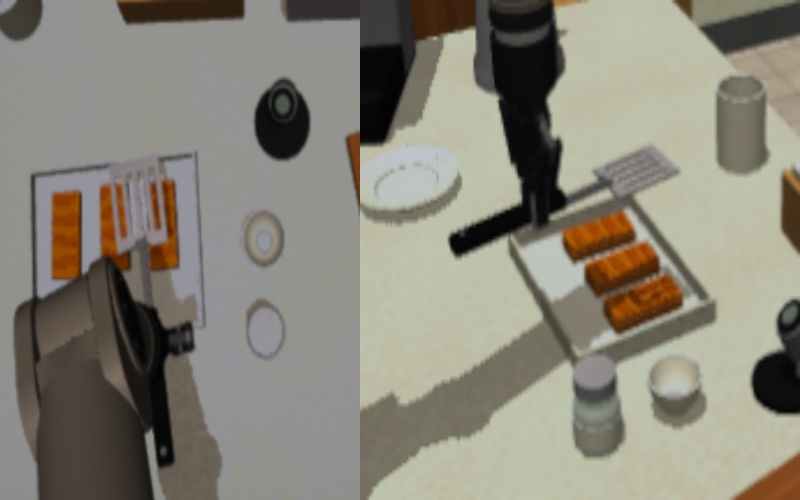

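The turner is lifted level, with the blade at (140,200) in the left panel. The wanted slice stays in the tray, nearest the jar. Carrying the turner to the board.

Call:
jog_arm:
  moves:
    - {"translation": [0.007, -0.02, 0], "turn": 0.3}
    - {"translation": [0.007, -0.04, 0], "turn": 0.3}
    - {"translation": [0.007, -0.04, 0], "turn": 0.3}
    - {"translation": [0.007, -0.04, 0], "turn": 0.3}
    - {"translation": [0.007, -0.04, 0], "turn": 0.3}
    - {"translation": [0.007, -0.04, 0], "turn": 0.3}
    - {"translation": [0.007, -0.04, 0], "turn": 0.3}
    - {"translation": [0.007, -0.04, 0], "turn": 0.3}
    - {"translation": [0.007, -0.04, 0], "turn": 0.3}
    - {"translation": [0.008, -0.04, 0], "turn": 0.3}
    - {"translation": [0, -0.018, 0], "turn": 0}
    - {"translation": [0, 0, 0], "turn": 0}

```text
time_s: 7.05
position: [0.4855, -0.2587, 0.1144]
tcp_rot: [-0.001, -0.1, 0.995, 0.0]
force: [0.1, 1.4, -1.3]
width: 0.231
grasp_force: 98.0
```

Call:
jog_arm:
  moves:
    - {"translation": [0, 0, -0.03], "turn": 0}
    - {"translation": [0, 0, -0.03], "turn": 0}
    - {"translation": [0, 0, -0.03], "turn": 0}
    - {"translation": [0, 0, -0.015], "turn": 0}
    - {"translation": [0, 0, 0], "turn": 0}
    - {"translation": [0, 0, 0], "turn": 0}

```text
time_s: 7.8
position: [0.4879, -0.2581, 0.0115]
tcp_rot: [0.001, -0.101, 0.995, -0.0]
force: [-0.5, 0.1, -1.5]
width: 0.229
grasp_force: 98.0
```

Call:
jog_arm:
  moves:
    - {"translation": [0.001, 0, -0.01], "turn": 0}
    - {"translation": [0, 0, -0.006], "turn": 0}
    - {"translation": [0, 0, -0.004], "turn": 0}
    - {"translation": [0, 0, -0.002], "turn": 0}
    - {"translation": [0, 0, 0], "turn": 0}

```text
time_s: 8.43
position: [0.4879, -0.258, -0.0075]
tcp_rot: [0.0, -0.101, 0.995, 0.002]
force: [-9.5, 6.2, 33.5]
width: 0.231
grasp_force: 118.0
```

The fingertips have reached the board, so I'll back off slightly and release.

Call:
jog_arm:
  moves:
    - {"translation": [0, 0, 0.003], "turn": 0}
    - {"translation": [0, 0, 0], "turn": 0}

```text
time_s: 8.68
position: [0.4884, -0.2584, -0.0073]
tcp_rot: [0.001, -0.101, 0.995, 0.0]
force: [-2.0, 1.7, 11.3]
width: 0.233
grasp_force: 105.1
```

Call:
jog_arm:
  moves:
    - {"translation": [0, 0, 0], "turn": 0}
    - {"translation": [0, 0, 0], "turn": 0}
    - {"translation": [0, 0, 0], "turn": 0}
    - {"translation": [0, 0, 0], "turn": 0}
    - {"translation": [0, 0, 0.02], "turn": 0}
    - {"translation": [0, 0, 0.03], "turn": 0}
    - {"translation": [0, 0, 0.04], "turn": 0}
    - {"translation": [0, 0, 0.04], "turn": 0}
  fingers: 0.06

```text
time_s: 9.68
position: [0.4877, -0.2581, 0.1225]
tcp_rot: [-0.0, -0.101, 0.995, 0.0]
force: [0.2, 0.4, -0.1]
width: 0.703
grasp_force: 0.0
```

Call:
jog_arm:
  moves:
    - {"translation": [-0.003, 0.04, 0], "turn": -0.8}
    - {"translation": [-0.003, 0.04, 0], "turn": -0.8}
    - {"translation": [-0.003, 0.04, 0], "turn": -0.8}
    - {"translation": [-0.003, 0.04, 0], "turn": -0.8}
    - {"translation": [-0.003, 0.04, 0], "turn": -0.8}
    - {"translation": [-0.003, 0.04, 0], "turn": -0.8}
    - {"translation": [-0.003, 0.04, 0], "turn": -0.8}
    - {"translation": [0, 0.02, 0], "turn": -0.8}
    - {"translation": [0, 0, 0], "turn": 0}

```text
time_s: 10.8
position: [0.4668, 0.0433, 0.1215]
tcp_rot: [0.0, -0.047, 0.999, 0.0]
force: [0.1, -1.0, 0.2]
width: 0.704
grasp_force: 0.0
```

```bash
python3 - <<'E'
from h import *
s=r.read_state();print(s["position"],s["width"],s["tcp_rot"],s["time_s"])
t=r.get_image("top")[:,:,::-1];b=r.get_image("side")[:,:,::-1]
cv2.imwrite("pics/raw_t.png",t);cv2.imwrite("pics/raw_s.png",b)
cv2.imwrite("pics/placed.png",cv2.vconcat([cv2.hconcat([cv2.resize(t[150:310,120:280],(400,400)),cv2.resize(t[140:300,280:440],(400,400))]),cv2.resize(b[160:300,150:370],(800,200))]))
E
```

```text
[0.46683913 0.04333508 0.12147769] 0.7037307803465854 [ 4.73009761e-06 -4.72331105e-02  9.98883876e-01  1.87650742e-04] 10.8
```

View pics/placed.png

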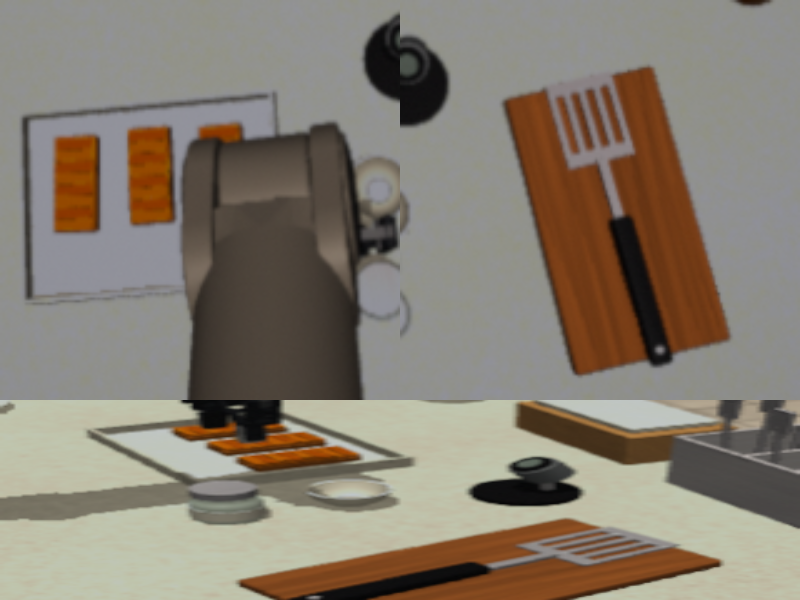

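The turner lies flat on the board, released, at (620,210) in the right panel, and the wanted slice is visible in the side strip at (300,455). I'll fit the slice poses by silhouette.

```bash
cat > fit.py <<'E'
from h import *
from scipy.optimize import minimize
def omask(img): # BGR
    b,g,rr=[img[:,:,i].astype(int) for i in range(3)]
    return ((rr>70)&(rr>2*b)&(rr>1.35*g)).astype(np.uint8)
def fit(n,m,x0,h=.020,z0=.005):
    c=np.array([[sx*.05,sy*.0225,z] for sx in(-1,1) for sy in(-1,1) for z in(z0,z0+h)])
    def cost(v):
        a=v[2];P=c.copy();P[:,0]=v[0]+c[:,0]*np.cos(a)-c[:,1]*np.sin(a);P[:,1]=v[1]+c[:,0]*np.sin(a)+c[:,1]*np.cos(a)
        k=8;im=np.zeros((384*k//2,512*k//2),np.uint8)
        cv2.fillConvexPoly(im,cv2.convexHull(((proj(n,P)+.5)*k/2).astype(np.float32)).astype(np.int32),1)
        M=cv2.resize(m,(512*k//2,384*k//2),interpolation=cv2.INTER_NEAREST)
        return 1-(im&M).sum()/max(1,(im|M).sum())
    S=np.array([x0]+[np.array(x0)+d for d in([.012,0,0],[0,.012,0],[0,0,.08])])
    o=minimize(cost,x0,method="Nelder-Mead",options=dict(initial_simplex=S,maxiter=90,xatol=2e-4));return o.x,1-o.fun
E
python3 - <<'E'
from fit import *
np.set_printoptions(precision=4,suppress=True)
for n,f in(("top","raw_t"),("side","raw_s")):
    M=omask(cv2.imread(f"pics/{f}.png"))
    for nm,x0 in(("B",[.548,.30,.03]),("C",[.554,.2243,.03]),("A",[.5587,.146,.03])):
        p=proj(n,[[x0[0],x0[1],.02]])[0].astype(int);k,lab=cv2.connectedComponents(M)
        l=lab[p[1]-4:p[1]+5,p[0]-4:p[0]+5];l=l[l>0]
        if len(l)==0:print(n,nm,"none");continue
        m=(lab==np.bincount(l).argmax()).astype(np.uint8)
        print(n,nm,m.sum(),*fit(n,m,x0))
E
```

```text
top B 642 [0.5494 0.3063 0.0342] 0.8364139728035176
top C 641 [0.5564 0.2269 0.0654] 0.8473932082954639
top A none
side B 130 [0.544  0.3129 0.0221] 0.36925261849813595
side C 267 [ 0.5576  0.2332 -0.0285] 0.6901979876663421
side A 295 [0.5599 0.157  0.0694] 0.6917888563049853
```

```bash
python3 - <<'E'
from fit import *
np.set_printoptions(precision=4,suppress=True)
im=cv2.imread("pics/raw_s.png");M=omask(im)
p=proj("side",[[.559,.148,.025]])[0].astype(int);print(p)
for row in range(p[1]-8,p[1]+12):print(row,im[row,p[0]].tolist(),end=" ")
k,lab=cv2.connectedComponents(M);l=lab[p[1]-4:p[1]+5,p[0]-4:p[0]+5];m=(lab==np.bincount(l[l>0]).argmax()).astype(np.uint8)
print(fit("side",m,[.559,.148,.03],h=.0005,z0=.0245))
for y in(.140,.146,.150,.155):print(y,proj("side",[[.559,y+.0225,.025],[.559,y-.0225,.025],[.559,y-.0225,.005]]).round(1).tolist())
E
```

```text
[232 198]
190 [10, 49, 96] 191 [14, 51, 94] 192 [11, 38, 71] 193 [62, 77, 93] 194 [88, 117, 151] 195 [51, 107, 174] 196 [5, 85, 171] 197 [6, 90, 180] 198 [7, 90, 176] 199 [5, 81, 162] 200 [5, 66, 149] 201 [5, 57, 129] 202 [5, 44, 94] 203 [5, 38, 78] 204 [11, 38, 74] 205 [11, 35, 65] 206 [23, 46, 72] 207 [72, 89, 102] 208 [95, 109, 113] 209 [81, 93, 97] (array([0.5521, 0.1423, 0.0604]), np.float64(0.8245322245322245))
0.14 [[230.7, 196.3], [236.1, 202.9], [236.4, 208.5]]
0.146 [[230.0, 195.5], [235.4, 202.0], [235.6, 207.6]]
0.15 [[229.5, 194.9], [234.9, 201.4], [235.2, 207.0]]
0.155 [[228.9, 194.2], [234.3, 200.7], [234.5, 206.2]]
```

Call:
jog_arm:
  moves:
    - {"translation": [0.022, 0.035, 0], "turn": -1}
    - {"translation": [0.022, 0.035, 0], "turn": -1}
    - {"translation": [0.021, 0.034, 0], "turn": -0.9}
    - {"translation": [0, 0, 0], "turn": 0}
    - {"translation": [0, 0, 0], "turn": 0}
  fingers: 0.057
  grip_force: 20

```text
time_s: 11.52
position: [0.5318, 0.1436, 0.1212]
tcp_rot: [-0.0, -0.019, 1.0, -0.001]
force: [0.4, 0.3, 1.4]
width: 0.668
grasp_force: 0.0
```

Call:
jog_arm:
  moves:
    - {"translation": [0, 0, -0.03], "turn": 0}
    - {"translation": [0, 0, -0.03], "turn": 0}
    - {"translation": [0, 0, -0.03], "turn": 0}
    - {"translation": [0, 0, -0.02], "turn": 0}
    - {"translation": [0, 0, -0.012], "turn": 0}
    - {"translation": [0, 0, 0], "turn": 0}
    - {"translation": [0, 0, 0], "turn": 0}

```text
time_s: 12.4
position: [0.5326, 0.1456, 0.0004]
tcp_rot: [0.001, -0.02, 1.0, 0.0]
force: [0.1, 1.0, 0.2]
width: 0.67
grasp_force: 0.0
```

Call:
jog_arm:
  moves:
    - {"translation": [0, 0.0015, -0.008], "turn": 0}
    - {"translation": [0, 0, -0.006], "turn": 0}
    - {"translation": [0, 0, -0.003], "turn": 0}
    - {"translation": [0, 0, 0], "turn": 0}

```text
time_s: 12.9
position: [0.5316, 0.1473, -0.0178]
tcp_rot: [-0.0, -0.02, 1.0, -0.0]
force: [0.3, 0.7, -1.1]
width: 0.666
grasp_force: 0.0
```

Call:
jog_arm:
  moves:
    - {"translation": [0, 0, 0], "turn": 0}
    - {"translation": [0, 0, 0], "turn": 0}
    - {"translation": [0, 0, 0], "turn": 0}
    - {"translation": [0, 0, 0], "turn": 0}
  fingers: 0.0
  grip_force: 25

```text
time_s: 13.4
position: [0.5322, 0.1476, -0.0172]
tcp_rot: [0.0, -0.02, 1.0, 0.0]
force: [0.7, 0.1, 2.2]
width: 0.524
grasp_force: 25.4
```

Call:
jog_arm:
  moves:
    - {"translation": [0, 0, 0.015], "turn": 0}
    - {"translation": [0, 0, 0.02], "turn": 0}
    - {"translation": [0, 0, 0.015], "turn": 0}
    - {"translation": [-0.027, 0, 0], "turn": 0}
    - {"translation": [-0.027, 0, 0], "turn": 0}
    - {"translation": [-0.027, 0, 0], "turn": 0}
    - {"translation": [-0.027, 0, 0], "turn": 0}
    - {"translation": [-0.028, 0, 0], "turn": 0}
    - {"translation": [0, 0, 0], "turn": 0}
    - {"translation": [0, 0, 0], "turn": 0}

```text
time_s: 14.65
position: [0.397, 0.1477, 0.0332]
tcp_rot: [0.001, -0.02, 1.0, 0.0]
force: [0.8, -0.3, -1.4]
width: 0.522
grasp_force: 25.3
```

Call:
jog_arm:
  moves:
    - {"translation": [0, 0, -0.01], "turn": 0}
    - {"translation": [0, 0, -0.01], "turn": 0}
    - {"translation": [0, 0, -0.005], "turn": 0}
    - {"translation": [0, 0, 0], "turn": 0}

```text
time_s: 15.15
position: [0.3955, 0.147, 0.0068]
tcp_rot: [-0.001, -0.02, 1.0, -0.0]
force: [0.6, -0.1, 0.2]
width: 0.528
grasp_force: 25.3
```

Call:
jog_arm:
  moves:
    - {"translation": [0, 0, -0.003], "turn": 0}
    - {"translation": [0, 0, -0.003], "turn": 0}
    - {"translation": [0, 0, -0.003], "turn": 0}
    - {"translation": [0, 0, -0.003], "turn": 0}
    - {"translation": [0, 0, -0.003], "turn": 0}
    - {"translation": [0, 0, 0], "turn": 0}

```text
time_s: 15.9
position: [0.3952, 0.1485, -0.0073]
tcp_rot: [-0.001, -0.021, 1.0, 0.001]
force: [-3.1, 2.6, 4.5]
width: 0.523
grasp_force: 24.9
```

Call:
jog_arm:
  moves:
    - {"translation": [0.004, 0, 0], "turn": 0}
    - {"translation": [0.004, 0, 0], "turn": 0}
    - {"translation": [0.004, 0, 0], "turn": 0}
    - {"translation": [0.004, 0, 0], "turn": 0}
    - {"translation": [0.004, 0, 0], "turn": 0}
    - {"translation": [0, 0, -0.001], "turn": 0}
    - {"translation": [0, 0, 0], "turn": 0}

```text
time_s: 16.77
position: [0.4093, 0.1462, -0.0094]
tcp_rot: [-0.006, -0.02, 1.0, -0.001]
force: [-11.8, 0.1, 10.4]
width: 0.52
grasp_force: 27.2
```

```bash
python3 - <<'E'
from fit import *
im=r.get_image("side")[:,:,::-1];M=omask(im)
t=proj("side",[[.416,.148,.024]])[0].astype(int)
sub=M[t[1]-40:t[1]+20,t[0]-30:t[0]+60];k,lab,st,ce=cv2.connectedComponentsWithStats(sub)
print([(a.tolist(),c.round(1).tolist()) for a,c in zip(st[1:],ce[1:]) if a[4]>30])
cv2.imwrite("pics/tilt_raw.png",im)
E
```

```text
[([40, 4, 30, 15, 268], [54.2, 11.0]), ([49, 14, 32, 16, 290], [64.3, 20.9]), ([35, 25, 19, 17, 160], [44.0, 32.5]), ([20, 36, 9, 14, 78], [24.2, 42.3])]
```

Call:
jog_arm:
  moves:
    - {"translation": [0.003, 0, 0], "turn": 0}
    - {"translation": [0, 0, 0], "turn": 0}
    - {"translation": [0, 0, 0], "turn": 0}

```text
time_s: 17.2
position: [0.4102, 0.1461, -0.0098]
tcp_rot: [-0.008, -0.021, 1.0, -0.001]
force: [-16.1, 0.0, 12.0]
width: 0.523
grasp_force: 27.8
```

Call:
jog_arm:
  moves:
    - {"translation": [-0.005, 0, 0.01], "turn": 0}
    - {"translation": [0, 0, 0.02], "turn": 0}
    - {"translation": [0, 0, 0.03], "turn": 0}
    - {"translation": [0, 0, 0.03], "turn": 0}
    - {"translation": [0, 0, 0.03], "turn": 0}
    - {"translation": [0, 0, 0.03], "turn": 0}
    - {"translation": [0, 0, 0], "turn": 0}
    - {"translation": [0, 0, 0], "turn": 0}
  grip_force: 60

```text
time_s: 18.2
position: [0.4136, 0.147, 0.141]
tcp_rot: [-0.0, -0.02, 1.0, -0.0]
force: [0.0, 0.3, -0.3]
width: 0.513
grasp_force: 61.4
```

```bash
cat > tilt.py <<'E'
from fit import *
def fit3(m,tcp,yaw):
    # slice box: lever s along slice from grip, pitch th; pivot = tcp+(0,0,.0322)
    c=np.array([[sx*.05,sy*.0225,sz*.01] for sx in(-1,1) for sy in(-1,1) for sz in(-1,1)])
    k=4;B=cv2.resize(m,None,fx=k,fy=k,interpolation=cv2.INTER_NEAREST)
    def box(th,s,dz):
        ex=np.array([np.cos(th)*np.cos(yaw),np.cos(th)*np.sin(yaw),np.sin(th)]);ey=np.array([-np.sin(yaw),np.cos(yaw),0]);ez=np.cross(ex,ey)
        C=tcp+[0,0,.0322+dz]+s*ex;return C,C+c@np.stack([ex,ey,ez])
    out=[]
    for th in np.radians(np.arange(0,50,2)):
      for s in(.017,.021,.025,.029):
        for dz in(-.004,0,.004,.008):
          im=np.zeros_like(B);cv2.fillConvexPoly(im,cv2.convexHull(((proj("side",box(th,s,dz)[1])+.5)*k).astype(np.float32)).astype(np.int32),1)
          out.append(((im&B).sum()/(im|B).sum(),np.degrees(th),s,dz))
    return sorted(out)[::-1][:5]
E
python3 - <<'E'
from tilt import *
im=np.ascontiguousarray(r.get_image("side")[:,:,::-1]);cv2.imwrite("pics/held_raw.png",im)
s=r.read_state();p=np.array(s["position"]);print(p,s["width"],s["grasp_force"])
b,g,rr=[im[:,:,i].astype(int) for i in range(3)]
M=((rr>45)&(rr>2.2*b)&(rr>1.35*g)).astype(np.uint8)
t=proj("side",[p+[.025,0,.045]])[0].astype(int)
k,lab,st,ce=cv2.connectedComponentsWithStats(M);print(t)
i=[j for j in range(1,k) if st[j][4]>60 and np.linalg.norm(ce[j]-t)<30];print([(st[j].tolist(),ce[j].round(0).tolist()) for j in i])
m=np.isin(lab,i).astype(np.uint8)
for o in fit3(m,p,np.radians(2.3)):print(np.round(o,3))
cv2.imwrite("pics/held.png",cv2.resize(im[t[1]-40:t[1]+40,t[0]-50:t[0]+50],(750,600),interpolation=cv2.INTER_CUBIC))
E
```

```text
[0.41324289 0.14684434 0.14055824] 0.5148788805465909 61.376999616622925
[190 159]
[([190, 148, 19, 19, 201], [198.0, 156.0]), ([174, 159, 9, 14, 80], [178.0, 166.0])]
[5.55e-01 2.00e+01 2.50e-02 4.00e-03]
[5.54e-01 1.80e+01 2.50e-02 4.00e-03]
[ 0.553 20.     0.025  0.   ]
[ 0.553 20.     0.029  0.   ]
[5.53e-01 1.60e+01 2.90e-02 4.00e-03]
```

```bash
cat > tilt2.py <<'E'
from tilt import *
def run(im,p,yaw,ths=np.arange(6,46,2)):
    b,g,rr=[im[:,:,i].astype(int) for i in range(3)]
    M=((rr>45)&(rr>2.2*b)&(rr>1.35*g)).astype(np.uint8)
    D=((im.max(2)<60)|(abs(rr-b)<12)&(im.max(2)<95)).astype(np.uint8)&(1-M)   # fingers
    t=proj("side",[p+[.025,0,.045]])[0].astype(int)
    k,lab,st,ce=cv2.connectedComponentsWithStats(M)
    m=np.isin(lab,[j for j in range(1,k) if st[j][4]>40 and np.linalg.norm(ce[j]-t)<30]).astype(np.uint8)
    c=np.array([[sx*.05,sy*.0225,sz*.01] for sx in(-1,1) for sy in(-1,1) for sz in(-1,1)])
    k=4;B,V=[cv2.resize(q,None,fx=k,fy=k,interpolation=cv2.INTER_NEAREST) for q in(m,1-D)]
    out=[]
    for th in np.radians(ths):
      ex=np.array([np.cos(th)*np.cos(yaw),np.cos(th)*np.sin(yaw),np.sin(th)]);ey=np.array([-np.sin(yaw),np.cos(yaw),0]);ez=np.cross(ex,ey)
      best=(0,)
      for s in np.arange(.013,.036,.003):
        for dz in np.arange(-.006,.013,.003):
          for dy in(-.006,0,.006):
            C=p+[0,dy,.0322+dz]+s*ex;P=C+c@np.stack([ex,ey,ez])
            A=np.zeros_like(B);cv2.fillConvexPoly(A,cv2.convexHull(((proj("side",P)+.5)*k).astype(np.float32)).astype(np.int32),1)
            best=max(best,((A&B&V).sum()/((A|B)&V).sum(),np.degrees(th),s,dz,dy,*(C-p)))
      out.append(best)
    return sorted(out)[::-1]
E
python3 - <<'E'
from tilt2 import *
for o in run(cv2.imread("pics/held_raw.png"),np.array([.41324,.14684,.14056]),np.radians(2.3))[:9]:print(np.round(o,3))
E
```

```text
Traceback (most recent call last):
  File "tilt2.py", line 19, in run
    A=np.zeros_like(B);cv2.fillConvexPoly(A,cv2.convexHull(((proj("side",P)+.5)*k).astype(np.float32)).astype(np.int32),1)
                                                             ~~~~^^^^^^^^^^
  File "h.py", line 11, in proj
    c=r.get_calibration(n)
ValueError: time passes only in moves, steps and waits
```

View pics/held.png

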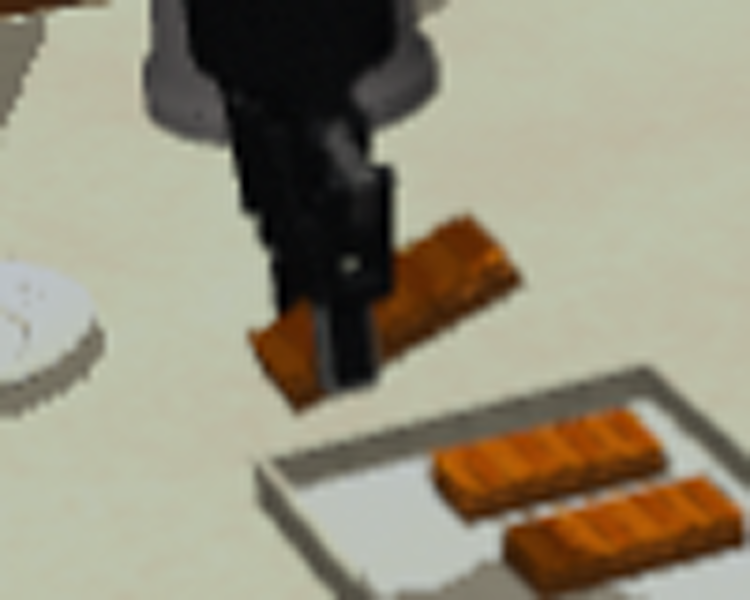

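The slice is held tilted, far end up. Its near bottom edge runs from (297,408) to (520,280) in the crop. Computing the tilt angle from those points.

```bash
sed -i 's/^def ray/import functools\nCAL={n:r.get_calibration(n) for n in("top","side")}\ndef ray/; s/c=r.get_calibration(n)/c=CAL[n]/' h.py; python3 - <<'E'
from tilt2 import *
def onplane(p,y):
    o,d=ray("side",p,1);return o+d*(y-o[1])/d[1]
a=onplane((179.2,173.0),.1255);b=onplane((208.8,155.9),.1285);d=b-a
print(a,b,np.linalg.norm(d),np.degrees(np.arctan2(d[2],d[0])))
for o in run(cv2.imread("pics/held_raw.png"),np.array([.41324,.14684,.14056]),np.radians(2.3))[:7]:print(np.round(o,3))
E
```

```text
[0.39527021 0.1255     0.16211494] [0.48686527 0.1285     0.1942802 ] 0.09712496188237446 19.349645045491314
[7.99e-01 1.80e+01 2.50e-02 3.00e-03 6.00e-03 2.40e-02 7.00e-03 4.30e-02]
[7.85e-01 1.60e+01 2.50e-02 6.00e-03 0.00e+00 2.40e-02 1.00e-03 4.50e-02]
[7.83e-01 2.20e+01 2.80e-02 0.00e+00 6.00e-03 2.60e-02 7.00e-03 4.30e-02]
[7.81e-01 2.00e+01 2.50e-02 3.00e-03 6.00e-03 2.30e-02 7.00e-03 4.40e-02]
[7.8e-01 1.4e+01 2.8e-02 3.0e-03 6.0e-03 2.7e-02 7.0e-03 4.2e-02]
[7.71e-01 1.20e+01 2.80e-02 6.00e-03 6.00e-03 2.70e-02 7.00e-03 4.40e-02]
[ 7.66e-01  2.40e+01  2.80e-02 -3.00e-03  6.00e-03  2.60e-02  7.00e-03
  4.10e-02]
```

Call:
jog_arm:
  moves:
    - {"translation": [-0.003, 0, -0.04], "turn": 0}
    - {"translation": [-0.003, 0, -0.04], "turn": 0}
    - {"translation": [-0.001, 0, -0.035], "turn": 0}
    - {"translation": [0, 0, -0.015], "turn": 0}
    - {"translation": [0, 0, -0.005], "turn": 0}
    - {"translation": [0, 0, -0.003], "turn": 0}
    - {"translation": [0, 0, 0], "turn": 0}
  grip_force: 22

```text
time_s: 19.12
position: [0.4077, 0.1477, 0.0042]
tcp_rot: [0.001, -0.02, 1.0, 0.0]
force: [0.4, -0.9, -0.8]
width: 0.516
grasp_force: 61.4
```

Call:
jog_arm:
  moves:
    - {"translation": [0, 0, -0.003], "turn": 0}
    - {"translation": [0, 0, -0.003], "turn": 0}
    - {"translation": [0, 0, -0.003], "turn": 0}
    - {"translation": [0, 0, -0.003], "turn": 0}
    - {"translation": [0, 0, -0.003], "turn": 0}
    - {"translation": [0, 0, -0.002], "turn": 0}
    - {"translation": [0, 0, 0], "turn": 0}

```text
time_s: 20.0
position: [0.4069, 0.1475, -0.0123]
tcp_rot: [-0.0, -0.02, 1.0, 0.0]
force: [-5.9, -3.0, 16.9]
width: 0.515
grasp_force: 64.3
```

Call:
jog_arm:
  moves:
    - {"translation": [0, 0, 0], "turn": 0}
    - {"translation": [0, 0, -0.001], "turn": 0}
    - {"translation": [0, 0, -0.001], "turn": 0}
    - {"translation": [0, 0, 0], "turn": 0}
  fingers: 0.001
  grip_force: 25

```text
time_s: 20.5
position: [0.4068, 0.1475, -0.0139]
tcp_rot: [-0.0, -0.02, 1.0, 0.001]
force: [-7.7, -2.4, 22.8]
width: 0.516
grasp_force: 65.8
```

Call:
jog_arm:
  moves:
    - {"translation": [0, 0, -0.001], "turn": 0}
    - {"translation": [0, 0, 0], "turn": 0}
    - {"translation": [0, 0, 0.01], "turn": 0}
    - {"translation": [0, 0, 0.02], "turn": 0}
    - {"translation": [0, 0, 0.03], "turn": 0}
    - {"translation": [0, 0, 0.04], "turn": 0}
    - {"translation": [0, 0, 0.04], "turn": 0}
    - {"translation": [0, 0, 0.02], "turn": 0}
    - {"translation": [0, 0, 0], "turn": 0}
    - {"translation": [0, 0, 0], "turn": 0}
  fingers: 0.0
  grip_force: 60

```text
time_s: 21.75
position: [0.4061, 0.147, 0.1425]
tcp_rot: [-0.001, -0.02, 1.0, -0.0]
force: [-0.6, -0.1, -1.5]
width: 0.513
grasp_force: 63.3
```

```bash
python3 - <<'E'
from tilt2 import *
im=np.ascontiguousarray(r.get_image("side")[:,:,::-1]);cv2.imwrite("pics/held2_raw.png",im)
s=r.read_state();p=np.array(s["position"]);print(p,s["width"],s["grasp_force"],s["time_s"])
for o in run(im,p,np.radians(2.3))[:7]:print(np.round(o,3))
E
```

```text
[0.40592096 0.14684321 0.14226764] 0.5143169888699545 63.339736461639404 21.8
[7.86e-01 2.40e+01 2.50e-02 3.00e-03 6.00e-03 2.30e-02 7.00e-03 4.50e-02]
[7.83e-01 2.60e+01 2.80e-02 0.00e+00 6.00e-03 2.50e-02 7.00e-03 4.40e-02]
[7.78e-01 2.20e+01 2.80e-02 3.00e-03 6.00e-03 2.60e-02 7.00e-03 4.60e-02]
[7.76e-01 2.00e+01 2.50e-02 6.00e-03 6.00e-03 2.30e-02 7.00e-03 4.70e-02]
[7.71e-01 1.80e+01 2.50e-02 6.00e-03 6.00e-03 2.40e-02 7.00e-03 4.60e-02]
[7.64e-01 2.80e+01 2.80e-02 0.00e+00 6.00e-03 2.50e-02 7.00e-03 4.50e-02]
[7.55e-01 1.60e+01 2.50e-02 6.00e-03 6.00e-03 2.40e-02 7.00e-03 4.50e-02]
```

Tilt is now about 24°. Moving to the view point.

Call:
jog_arm:
  moves:
    - {"translation": [0.01, -0.01, 0.002], "turn": -0.6}
    - {"translation": [0.02, -0.02, 0.002], "turn": -0.6}
    - {"translation": [0.02, -0.02, 0.002], "turn": -0.6}
    - {"translation": [0.02, -0.02, 0.002], "turn": -0.6}
    - {"translation": [0.02, -0.02, 0.002], "turn": -0.6}
    - {"translation": [0.02, -0.02, 0.002], "turn": -0.6}
    - {"translation": [0.02, -0.02, 0.002], "turn": -0.6}
    - {"translation": [0.02, -0.02, 0.001], "turn": -0.6}
    - {"translation": [0.013, -0.02, 0.001], "turn": -0.6}
    - {"translation": [0.01, -0.01, 0.001], "turn": -0.6}
    - {"translation": [0, 0, 0], "turn": 0}
    - {"translation": [0, 0, 0], "turn": 0}

```text
time_s: 23.3
position: [0.5794, -0.0317, 0.1602]
tcp_rot: [-0.001, 0.032, 0.999, 0.0]
force: [-0.3, 0.4, -0.5]
width: 0.516
grasp_force: 63.3
```

```bash
python3 - <<'E'
from tilt2 import *
im=np.ascontiguousarray(r.get_image("side")[:,:,::-1]);cv2.imwrite("pics/end_raw.png",im)
s=r.read_state();p=np.array(s["position"]);print(p,s["width"],s["grasp_force"],s["time_s"])
for o in run(im,p,np.radians(-4))[:6]:print(np.round(o,3),"C",(p+o[5:]).round(3))
E
```

```text
[ 0.57939727 -0.03150829  0.16025327] 0.5147205528233484 63.30744981765747 23.35
[8.16e-01 2.40e+01 2.80e-02 0.00e+00 6.00e-03 2.60e-02 4.00e-03 4.40e-02] C [ 0.605 -0.027  0.204]
[8.12e-01 2.20e+01 2.80e-02 3.00e-03 6.00e-03 2.60e-02 4.00e-03 4.60e-02] C [ 0.605 -0.027  0.206]
[8.1e-01 2.6e+01 2.8e-02 0.0e+00 6.0e-03 2.5e-02 4.0e-03 4.4e-02] C [ 0.605 -0.027  0.205]
[8.04e-01 2.00e+01 2.80e-02 3.00e-03 6.00e-03 2.60e-02 4.00e-03 4.50e-02] C [ 0.606 -0.027  0.205]
[ 7.99e-01  2.80e+01  3.10e-02 -3.00e-03  6.00e-03  2.70e-02  4.00e-03
  4.40e-02] C [ 0.607 -0.027  0.204]
[7.96e-01 1.80e+01 2.80e-02 3.00e-03 6.00e-03 2.70e-02 4.00e-03 4.40e-02] C [ 0.606 -0.027  0.204]
```

The slice is about 5 mm from the view point, with a tilt of about 24° against the wanted 30°, so both are within limits. Settling, then handing in.

Call:
jog_arm:
  moves:
    - {"translation": [0, -0.001, 0], "turn": 0}
    - {"translation": [0, 0, 0], "turn": 0}
    - {"translation": [0, 0, 0], "turn": 0}
    - {"translation": [0, 0, 0], "turn": 0}
    - {"translation": [0, 0, 0], "turn": 0}
    - {"translation": [0, 0, 0], "turn": 0}

```text
time_s: 24.1
position: [0.5799, -0.0337, 0.1605]
tcp_rot: [-0.0, 0.032, 0.999, 0.0]
force: [0.8, -0.5, -0.9]
width: 0.511
grasp_force: 63.3
```

```bash
python3 -c "
from station import r
print(r.hand_in())"
```

```text
the job is handed in; nothing more can be done
None
```

I handed the job in at about 24 s with the turner released flat on the board and the wanted slice held still in front of the lens, about 5 mm off the view point and tilted about 24° against the wanted 30° (image estimates, inside the limits); the hand-in returned no verdict.

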